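# Set a glued-up paddle to dry on bearers

### The arm

A 6-joint arm with a two-finger parallel gripper is mounted at the origin on the work surface; the furniture and walls round the work are solid. World frame = base frame: x ahead of the robot, y to its left, z up, the work surface at z = 0. Lengths are in m, angles in degrees, forces in N, time in s.
With the tool pointing down it reaches from about 0.15 to 0.775 m from the base axis. Payload 6.1 kg.
Tool frame: the origin (TCP) lies at the very end of the fingers, on their centre line; the grasp point (between the pads) lies behind it (bot.hold_point_z is the z of the grasp point in the tool frame, in m); z points along the fingers, y is the line along which they close (so a half turn about z gives the same grasp; the last joint's range is limited). The gripper opens to 85 mm and grips with 20 to 120 N. Pads are 22 mm wide; open, the fingers measure 114 mm over their backs; the gripper's body (76 mm by 85 mm) begins 54 mm behind the grasp point. The pads swing forward as they close: fully open they stand 13 mm farther back than shut.
Start: joints at [0, 7.208, -2.269, 80.523, 0, 90], TCP at [0.525, -0, 0.231] pointing down, gripper open.
Joint ranges: [-155.77, 155.77], [-54.66, 111.73], [-72.52, 77.12], [-102.08, 115.82], [-83.92, 84.16], [-180, 180]. Speed limits (degrees/s): [136.94, 136.94, 172.46, 180, 180, 180].

### API

Orientations are given as a 3x3 rotation matrix whose columns are the frame's x, y, z axes.
In Python, from plant import sense, optics, bot gives the robot as it stands. The module is installed in compiled form; this text tells all that it offers.
- The arm moves only by the shell command python3 -m inch 'ROWS' [FORCE]. ROWS is JSON, a list that holds one entry, the list of rows, each a list of 5 numbers: the closure, from 0 (fully open) to 1 (shut), then the shift along the tool's x, y, z in mm, then the turn about the tool's z in rad. A call has 1 to 5 rows; each row shifts and turns the commanded pose from where the row before left it, along the tool's axes as they then stand; what a row does not reach is not made up. A row lasts 1/10 s, in which the tool goes at most 50 mm and 8.59 degrees, less where a joint would pass 70% of its speed; a pose out of reach is approached as far as the arm can. A call is refused whole if a number of a shift passes 50 or a number of a turn 0.15, either way. A call with a gripper value outside its range is refused whole. The fingers move at their own pace and stop on an object; FORCE is the grip in N (left out, the last holds). Time passes only in rows, so rows that do not move let the fingers close. It gives the time, the measured TCP pose, the force, the opening and the grip force at its end, in the units of the state.
- sense(): the state, without advancing time (a new reading comes with each control period).
- optics.camera(name): name is "scene" or "side" or "wrist"; returns (picture, depth): 400x640x3 uint8, red, green, blue; 400x640 float32, m along the optical axis (not along the pixel's ray), 0 where there is no reading.
- optics.get_calibration(name): a dict with "fx", "fy", "cx", "cy" (pixels), "origin" and "rotation" of the camera in the world; the wrist camera has in their place "mount" (4x4, takes a point from camera to tool coordinates, whose origin is the TCP and whose axes are the flange's). Camera axes: x right, y up, looking along -z (the intrinsics and any distortion apply to the point x, -y, -z); pixel columns grow to the right and rows downward; lengths in m; the calibration is good to about 2 mm. A picture is of the moment at which its call begins: read the wrist's pose just before it. get_calibration takes no time and is no camera call.
- bot.hand_in(): hands the job in; it is judged then, once.
The state is a dict: "t": time; "joint_positions": joint angles; "dq": joint speeds; "tau": joint torques, N m; "position": TCP position; "orientation": TCP orientation; "wrist_force": force on the tool from outside, world axes, zero at the start; "torque": the same for the moment, N m; "grip_width": opening from 0.0 (shut) to 1.0 (fully open); "gripper_force": force on a finger pad.
Only numpy, scipy, OpenCV 4.12 (cv2) and the standard library are available. Lean on these libraries where they do the work, as an engineer would, in place of code of your own. Each camera call takes 0.05 s, during which the arm holds its last target. There are 200 camera calls.

### The job

Set the small glued-up serving paddle to dry on the white board: lay the long bearer on the board along the cross line nearer the hanging hole and the short bearer along the other cross line, both centred on the board's long pencil line, then rest the paddle flat on them with the middle of its blade over the long bearer and its handle over the short one. Finish by standing the steel weight upright on the middle of the blade; leave the chunky wooden block on the bench where it is.

Things in the scene. Friction and masses are not known exactly. Their poses are not given: they have to be found in the camera images.
- board: White melamine board fixed flat on the bench, turned any way round, 230 x 120 x 12 mm (x, y, z). Origin: centre of its underside, on the bench; x along its length to the end with the hanging hole (dark, 15 mm, steel rim, 99 mm from the origin). On top: a thin pencil line along the long centre line and two cross lines (along y) at x = +45 mm and x = -45 mm.
- long_bearer: Loose long bearer: plain orange-brown wooden batten, 30 x 100 x 20 mm (x, y, z), 45 g. Origin: centre of its underside; y along its length.
- short_bearer: Loose short bearer: plain dark hardwood block, rectangular, 30 x 70 x 20 mm (x, y, z), 30 g. Origin: centre of its underside; y along its length.
- paddle: Loose flat pale wooden serving paddle, 160 mm long, 18 mm thick, 100 g, dry enough to handle. Origin: centre of its underside at mid length; x along its length to the blade end. Blade: 90 mm long (x from -10 to +80 mm), 60 mm wide, two strips glued edge to edge, a thin dark glue line along x. Handle: 26 mm wide, from the blade to x = -80 mm.
- blade (a point): Middle of the paddle's blade, on its top face: paddle x = +35 mm, y = 0, 18 mm above its underside. Axes as the paddle's.
- handle (a point): Point on the top face of the paddle's handle, 25 mm from the handle's end: paddle x = -55 mm, y = 0 (90 mm from point blade). Axes as the paddle's.
- weight: Loose steel bench weight, round, standing upright, 50 mm high, 0.42 kg give or take a fifth. Origin: centre of its underside; z up its axis. Body 40 mm in diameter up to 38 mm height, above it a neck of 30 mm and a rim of 36 mm.
- cube_offcut: Bystander, to be left alone, not a bearer: chunky block of wood, 45 x 65 x 45 mm, on the bench near the right-hand edge. Origin: centre of its underside.
Not all that is in view belongs to the job. What is shaped like the short_bearer but blue is not meant.

How it is judged:
By the outcome, as a careful person would: the job done as asked, in the order asked, and still so for the second after the job is handed in, with the robot touching nothing.
It also fails if it takes over 104 s, if anything falls off the work surface, if the arm or the gripper's body presses on something with over 40 N, if the wrist force passes 120 N, or if a joint passes its speed limit or range.

## Working session

There is one attempt and no reset: what is moved stays moved. The work goes in short steps, Python scripts to look and compute and a shell command to move; the robot and the scene stay as the last step left them, time stands still between calls to the robot, and variables do not carry over. Pictures are saved under pics/ and viewed, at most 17 in all, crops included, and the job is handed in when it is done.

```bash
mkdir -p pics; cat > h.py <<'E'
import numpy as np, cv2
from plant import sense, optics, bot
def cam(name):
    s=sense(); im,d=optics.camera(name); c=optics.get_calibration(name)
    if 'mount' in c:
        T=np.eye(4);T[:3,:3]=np.array(s['orientation']);T[:3,3]=s['position']
        M=T@np.array(c['mount']);R,o=M[:3,:3],M[:3,3]
    else: R,o=np.array(c['rotation']),np.array(c['origin'])
    return im,d,c,R,o
def onplane(c,R,o,uv,z):
    uv=np.asarray(uv,float).reshape(-1,2)
    r=np.c_[(uv[:,0]-c['cx'])/c['fx'],-(uv[:,1]-c['cy'])/c['fy'],-np.ones(len(uv))]@R.T
    return o+r*((z-o[2])/r[:,2])[:,None]
def cloud(d,c,R,o):
    v,u=np.mgrid[:d.shape[0],:d.shape[1]]
    p=np.stack([(u-c['cx'])/c['fx']*d,-(v-c['cy'])/c['fy']*d,-d],-1)
    return p@R.T+o
def save(n,im): cv2.imwrite('pics/'+n+'.png',im[:,:,::-1])
E
python3 - <<'E'
from h import *
s=sense(); print(s['t'],s['position'],s['orientation'],bot.hold_point_z)
for n in('scene','side','wrist'):
    im,d,c,R,o=cam(n); save(n,im); print(n,c,o.round(3))
E
```

```text
0.0 [5.24582931e-01 5.08872626e-06 2.30532675e-01] [[ 6.24749835e-06  9.99998738e-01 -1.58887473e-03]
 [ 1.00000000e+00 -6.21570287e-06  2.00162559e-05]
 [ 2.00063547e-05 -1.58887486e-03 -9.99998738e-01]] -0.0187
scene {'fx': 452.37027118764416, 'fy': 452.37027118764416, 'cx': 321.32606025465265, 'cy': 208.7697369770076, 'origin': array([-0.00929952,  0.81984342,  0.89239893]), 'rotation': array([[-0.87676403,  0.32300378, -0.3563052 ],
       [-0.48065877, -0.56409104,  0.67139292],
       [ 0.01587388,  0.75991438,  0.64982933]])} [-0.009  0.82   0.892]
side {'fx': 481.8752167311598, 'fy': 481.8752167311598, 'cx': 320.71029530113793, 'cy': 188.2541798262159, 'origin': array([ 0.12628522, -0.87306226,  0.83321668]), 'rotation': array([[ 0.92106337,  0.26500048, -0.28533666],
       [-0.38913314,  0.59858522, -0.70019364],
       [-0.01475334,  0.75595667,  0.65445539]])} [ 0.126 -0.873  0.833]
wrist {'fx': 359.7506844949088, 'fy': 359.7506844949088, 'cx': 316.71215533200046, 'cy': 204.42064280882212, 'mount': array([[ 1.04785496e-03,  9.59852275e-01,  2.80504032e-01,
         7.13487447e-02],
       [ 9.99999217e-01, -1.19783081e-03,  3.63226472e-04,
        -1.18722617e-03],
       [ 6.84640128e-04,  2.80503432e-01, -9.59852778e-01,
        -1.43059086e-01],
       [ 0.00000000e+00,  0.00000000e+00,  0.00000000e+00,
         1.00000000e+00]])} [0.524 0.071 0.374]
```

View pics/scene.png

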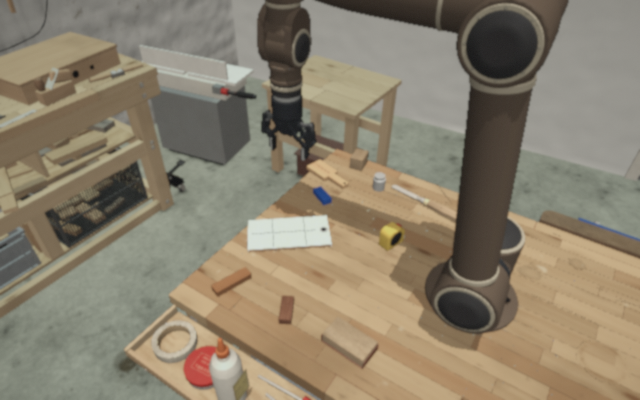

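View pics/side.png

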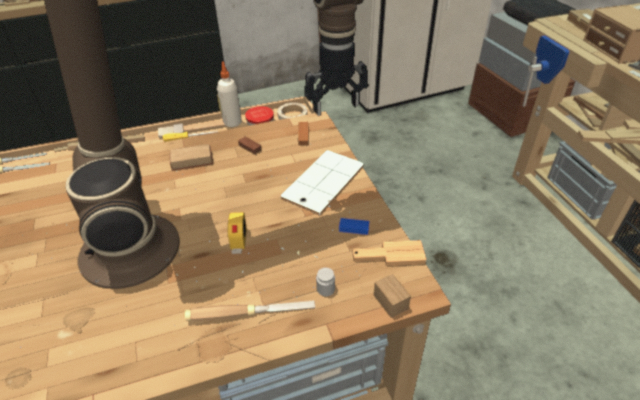

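Candidates are:
- **Long bearer:** orange batten, scene (231,281), side (303,133).
- **Short bearer:** dark block at scene (287,309), side (250,145). The blue block at scene (321,195) is a decoy, and the plain plank at scene (349,341) isn't listed.
- **Paddle:** scene (327,174), side (390,252).
- **Weight:** scene (379,182), side (325,281).
- **Cube to leave alone:** scene (358,158).
- **Board:** scene (289,233), with its hole at (324,229).

```bash
python3 - <<'E'
from h import *
for n in('scene','side'):
    im,d,c,R,o=cam(n); P=cloud(d,c,R,o)
    ok=(d>0)&(P[...,2]>0.006)&(P[...,2]<0.08)&(P[...,0]>0.2)&(P[...,0]<0.85)&(abs(P[...,1])<0.5)
    k,l,st,ce=cv2.connectedComponentsWithStats(ok.astype(np.uint8),connectivity=4)
    print(n)
    for i in range(1,k):
        if st[i,4]<60: continue
        m=l==i; h=np.percentile(P[m][:,2],85)
        t=m&(P[...,2]>h-.005); q=P[t]
        r=cv2.minAreaRect((q[:,:2]*1000).astype(np.float32))
        print(ce[i].round(),st[i,4],'h%.3f'%h,np.round(r[0],0),np.round(r[1],0),round(r[2]),np.median(im[t],0))
    b=(d>0)&(abs(P[...,2])<.02)&(P[...,0]>0.3)&(P[...,0]<0.6)&(abs(P[...,1])<0.1); print('bench z',np.percentile(P[b][:,2],[10,50,90]).round(4))
im,d,c,R,o=cam('scene'); a=cv2.resize(im[140:340,190:400],None,fx=2.8,fy=2.8,interpolation=cv2.INTER_CUBIC);save('crop1',a)
E
```

```text
scene
[359. 158.] 311 h0.047 [ 480. -369.] [45. 72.] 5 [164. 141. 112.]
[327. 173.] 510 h0.020 [ 538. -257.] [ 63. 160.] 72 [207. 178. 136.]
[379. 181.] 200 h0.051 [ 371. -283.] [33. 34.] 80 [185. 178. 167.]
[414. 195.] 159 h0.018 [ 246. -284.] [16. 98.] 76 [191. 180. 158.]
[322. 195.] 199 h0.022 [ 504. -148.] [34. 71.] 57 [ 40.  71. 125.]
[288. 233.] 2514 h0.015 [506.  43.] [229. 127.] 35 [215. 223. 213.]
[391. 235.] 528 h0.064 [243. -63.] [54. 38.] 78 [187. 169.  90.]
[231. 281.] 517 h0.022 [536. 268.] [100.  34.] 69 [167. 121.  83.]
[286. 309.] 365 h0.023 [370. 273.] [30. 74.] 26 [134.  96.  74.]
[338. 334.] 691 h0.033 [225. 277.] [62. 59.] 81 [179. 157. 126.]
[242. 381.] 227 h0.068 [339. 484.] [ 8. 31.] 10 [133. 125. 107.]
bench z [-0.0005  0.0029  0.0141]
side
[229. 104.] 415 h0.069 [364. 472.] [37. 64.] 77 [160. 151. 134.]
[302. 133.] 219 h0.020 [535. 264.] [107.  28.] 69 [186. 121.  75.]
[249. 144.] 215 h0.020 [369. 269.] [33. 74.] 26 [139.  90.  65.]
[201. 154.] 370 h0.030 [225. 272.] [64. 57.] 83 [212.  172.5 126.5]
[322. 181.] 2551 h0.012 [506.  40.] [234. 124.] 35 [243. 248. 238.]
[236. 230.] 601 h0.062 [240. -70.] [52. 34.] 67 [196. 156.  65.]
[354. 225.] 367 h0.020 [ 503. -151.] [34. 70.] 56 [ 34.  68. 130.]
[394. 253.] 1258 h0.018 [ 537. -259.] [ 63. 159.] 70 [240. 200. 134.]
[325. 281.] 434 h0.049 [ 371. -285.] [32. 34.] 5 [218. 210. 196.]
[392. 295.] 988 h0.045 [ 481. -371.] [47. 67.] 5 [190. 153. 111.]
[270. 308.] 344 h0.016 [ 237. -290.] [17. 79.] 75 [227.5 216.  178. ]
bench z [-0.003   0.0001  0.0113]
```

View pics/crop1.png

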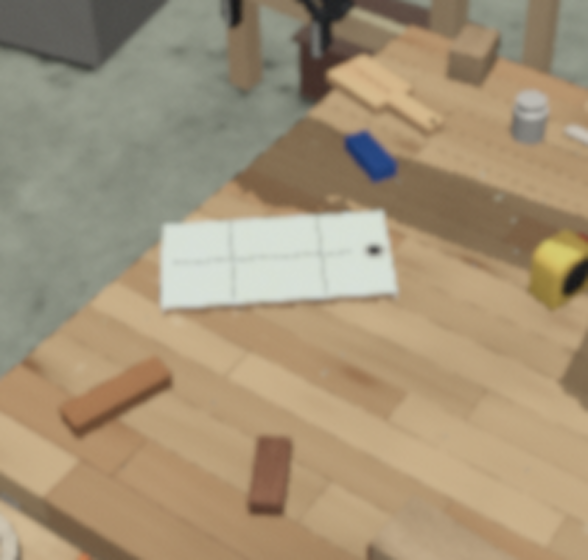

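View pics/wrist.png

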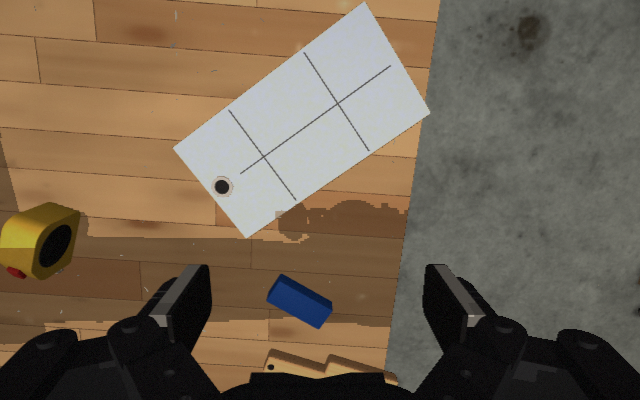

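The scene crop confirms the orange batten at (115,395), the dark block at (270,475), the blue decoy at (370,155) and the paddle at (385,92). The wrist picture shows the board's cross lines crossing the long line at (264,157) and (338,103), with the hole at (222,187), so board +x points to about 215°.

```bash
cat > board.py <<'E'
from h import *
im,d,c,R,o=cam('wrist'); 
m=((im.min(2)>120)&((im.max(2).astype(int)-im.min(2))<45)).astype(np.uint8)
k,l,st,ce=cv2.connectedComponentsWithStats(cv2.morphologyEx(m,cv2.MORPH_OPEN,np.ones((3,3))))
print([(ce[i].round(),st[i,4]) for i in range(1,k) if st[i,4]>2000])
i=l[103-12,338-30]; 
ct=max(cv2.findContours((l==i).astype(np.uint8),0,1)[0],key=cv2.contourArea)[:,0]
for z in(.012,):
    w=onplane(c,R,o,ct,z)[:,:2]*1000
    print(cv2.minAreaRect(w.astype(np.float32)))
print(onplane(c,R,o,[(264,157),(338,103),(222,187)],.012).round(4))
E
python3 board.py
```

```text
[(array([304., 122.]), np.int32(28088))]
((506.02783203125, 42.17799377441406), (229.51287841796875, 119.18765258789062), 35.11772537231445)
[[ 0.4701  0.0153  0.012 ]
 [ 0.5439  0.0679  0.012 ]
 [ 0.4254 -0.0158  0.012 ]]
```

```bash
python3 -m inch '[[[0,45,2,0,0],[0,45,2,0,0],[0,45,2,0,0],[0,45,2,0,0],[0,45,2,0,0]]]' && python3 -m inch '[[[0,41,1,0,0.12],[0,0,0,0,0.12],[0,0,0,0,0.12],[0,0,0,0,0]]]'
cat > see.py <<'E'
# usage: see.py kind z : segment object near below TCP, print world rect
import sys
from h import *
z=float(sys.argv[2]); kind=sys.argv[1]
im,d,c,R,o=cam('wrist'); s=sense(); P=cloud(d,c,R,o)
save(sys.argv[3],im)
p=np.array(s['position']); print('t',s['t'],'tcp',p.round(4),'yawY',np.degrees(np.arctan2(s['orientation'][1][1],s['orientation'][0][1])).round(2),'grip',s['grip_width'],s['gripper_force'],'F',np.round(s['wrist_force'],1))
near=float(sys.argv[4]) if len(sys.argv)>4 else .12
off=np.array([float(v) for v in sys.argv[5].split(',')]) if len(sys.argv)>5 else p[:2]
hsv=cv2.cvtColor(im,cv2.COLOR_RGB2HSV)
m=(d>0)&(abs(P[...,2]-z)<.006)&(np.linalg.norm(P[...,:2]-off,axis=-1)<near)
m=cv2.morphologyEx(m.astype(np.uint8),cv2.MORPH_OPEN,np.ones((3,3)))
k,l,st,ce=cv2.connectedComponentsWithStats(m)
for i in range(1,k):
    if st[i,4]<300: continue
    ct=max(cv2.findContours((l==i).astype(np.uint8),0,1)[0],key=cv2.contourArea)[:,0]
    w=onplane(c,R,o,ct,z)[:,:2]*1000
    print(ce[i].round(),st[i,4],[np.round(x,1) for x in cv2.minAreaRect(w.astype(np.float32))],np.median(im[l==i],0))
E
python3 see.py o .020 lb1
```

```text
t: 0.85
position: [0.5348, 0.2268, 0.2314]
orientation: [[0.0, 1.0, 0.0], [1.0, -0.0, 0.0], [0.0, 0.0, -1.0]]
wrist_force: [1.0, -0.7, -0.4]
grip_width: 0.998
gripper_force: 0.0
t: 1.25
position: [0.5358, 0.2665, 0.231]
orientation: [[0.352, 0.936, -0.0], [0.936, -0.352, -0.0], [-0.0, -0.0, -1.0]]
wrist_force: [-0.3, -0.4, -0.9]
grip_width: 1.0
gripper_force: 0.0
t 1.3 tcp [0.5359 0.2662 0.2311] yawY -20.46 grip 0.9985465568901335 0.0 F [-0.2 -0.1 -0.6]
[317. 171.] 2937 [array([534.9, 266.9]), array([99.8, 29.9]), np.float64(68.1)] [156.  95.  55.]
```

View pics/lb1.png

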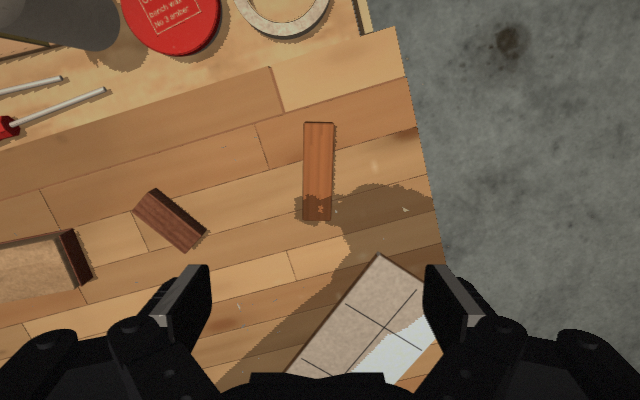

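The wrist view shows the orange batten at (317,171) between the fingers, measuring 99.8 x 29.9 mm. The dark short block is at (170,220).

```bash
python3 -m inch '[[[0,0.3,-1.2,50,0.025],[0,0,0,50,0],[0,0,0,50,0],[0,0,0,50,0],[0,0,0,20,0]]]' 40 |tail -6&& python3 -m inch '[[[0,0,0,8,0],[0,0,0,0,0],[1,0,0,0,0],[1,0,0,0,0],[1,0,0,0,0]]]' && python3 -m inch '[[[1,0,0,0,0],[1,0,0,0,0],[1,0,0,0,0],[1,0,0,0,0]]]'
```

```text
t: 1.8
position: [0.532, 0.2647, 0.0062]
orientation: [[0.374, 0.928, -0.006], [0.928, -0.374, -0.003], [-0.005, -0.005, -1.0]]
wrist_force: [-0.6, 0.0, -0.1]
grip_width: 1.0
gripper_force: 0.0
t: 2.3
position: [0.536, 0.2672, 0.005]
orientation: [[0.375, 0.927, 0.003], [0.927, -0.375, 0.001], [0.002, 0.002, -1.0]]
wrist_force: [-0.4, -0.0, -0.8]
grip_width: 0.513
gripper_force: 0.0
t: 2.7
position: [0.5357, 0.2671, 0.0046]
orientation: [[0.375, 0.927, 0.002], [0.927, -0.375, 0.001], [0.002, 0.001, -1.0]]
wrist_force: [-1.3, -0.8, 6.0]
grip_width: 0.34
gripper_force: 41.5
```

```bash
python3 -m inch '[[[1,0,0,-30,0],[1,0,0,-40,0],[1,0,0,-30,0],[1,-30,4,0,0],[1,-45,6,0,0]]]' |tail -6&& python3 -m inch '[[[1,-45,6,0,0],[1,-45,6,0,0],[1,-45,6,0,0],[1,-30,3,0,0],[1,-17.4,1.4,0,0]]]'|tail -6 && python3 -m inch '[[[1,0,0,0,-0.142],[1,0,0,0,-0.142],[1,0,0,0,-0.142],[1,0,0,0,-0.142],[1,0,0,0,-0.142]]]'|tail -6 && python3 -m inch '[[[1,0,0,0,-0.142],[1,0,0,0,-0.142],[1,0,0,0,0],[1,0,0,0,0]]]'
python3 see.py o .12 lb2 .09
```

```text
t: 3.2
position: [0.5171, 0.1945, 0.1044]
orientation: [[0.373, 0.928, 0.003], [0.928, -0.373, 0.001], [0.002, 0.002, -1.0]]
wrist_force: [0.6, -1.1, -0.7]
grip_width: 0.344
gripper_force: 40.7
t: 3.7
position: [0.4672, 0.0139, 0.1034]
orientation: [[0.377, 0.926, -0.0], [0.926, -0.377, -0.0], [-0.0, -0.0, -1.0]]
wrist_force: [0.3, 0.1, 0.2]
grip_width: 0.341
gripper_force: 40.7
t: 4.2
position: [0.4681, 0.0159, 0.1033]
orientation: [[-0.325, 0.946, -0.0], [0.946, 0.325, -0.0], [0.0, -0.0, -1.0]]
wrist_force: [-0.2, 0.0, -0.7]
grip_width: 0.336
gripper_force: 40.7
t: 4.6
position: [0.4682, 0.016, 0.1033]
orientation: [[-0.569, 0.822, -0.0], [0.822, 0.569, 0.0], [0.0, -0.0, -1.0]]
wrist_force: [-0.5, -0.1, -1.0]
grip_width: 0.337
gripper_force: 40.7
t 4.65 tcp [0.4682 0.016  0.1033] yawY 34.73 grip 0.33753199569798165 40.733492374420166 F [-0.1  0.8 -0.8]
[317. 265.] 17177 [array([464. ,  20.3]), array([54.9, 93.9]), np.float64(16.7)] [93. 57. 33.]
```

View pics/lb2.png

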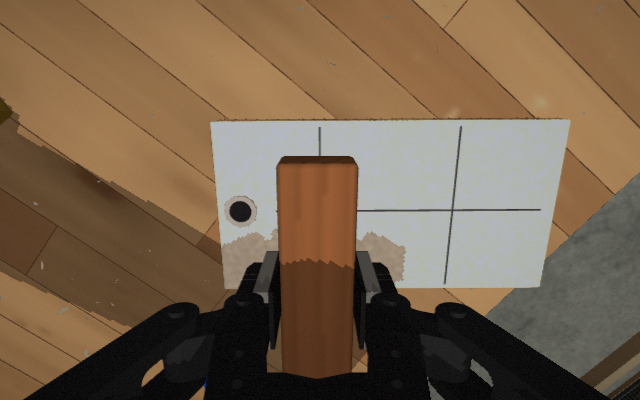

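The batten is held level over the board, squared to the cross line at (320,140), with the hole at (240,211) on the left. Next I lower it.

```bash
python3 -m inch '[[[1,0.2,1,40,-0.006],[1,0,0,30,0],[1,0,0,12,0],[1,0,0,3,0],[1,0,0,1,0]]]' && python3 -m inch '[[[1,0,0,1,0],[1,0,0,0,0],[0.4,0,0,0,0],[0.4,0,0,0,0],[0.4,0,0,0,0]]]'; python3 -m inch '[[[0.4,0,0,0,0]]]'
```

```text
t: 5.15
position: [0.4695, 0.0167, 0.0179]
orientation: [[-0.576, 0.817, 0.0], [0.817, 0.576, 0.0], [-0.0, 0.0, -1.0]]
wrist_force: [-0.2, -0.1, -0.6]
grip_width: 0.339
gripper_force: 40.7
t: 5.65
position: [0.4693, 0.0167, 0.0167]
orientation: [[-0.577, 0.817, 0.001], [0.817, 0.577, 0.0], [-0.0, 0.001, -1.0]]
wrist_force: [0.6, -0.3, -0.1]
grip_width: 0.599
gripper_force: 0.0
t: 5.75
position: [0.4691, 0.0167, 0.0165]
orientation: [[-0.577, 0.817, 0.0], [0.817, 0.577, 0.0], [-0.0, 0.0, -1.0]]
wrist_force: [0.4, -0.1, 0.7]
grip_width: 0.601
gripper_force: 0.0
```

```bash
python3 -m inch '[[[0.4,0,0,-30,0],[0,0,0,-45,0],[0,0,0,-45,0],[0,0,0,-45,0],[0,0,0,-45,0]]]' |tail -6; python3 -m inch '[[[0,0,0,0,0],[0,0,0,0,0]]]' |tail -6; python3 see.py o .032 lb3 .1; python3 see.py o .012 lb3 .25
```

```text
t: 6.25
position: [0.4687, 0.0167, 0.2282]
orientation: [[-0.577, 0.817, 0.0], [0.817, 0.577, -0.0], [-0.0, 0.0, -1.0]]
wrist_force: [1.7, 0.1, -0.1]
grip_width: 0.998
gripper_force: 0.0
t: 6.45
position: [0.4697, 0.0167, 0.2274]
orientation: [[-0.577, 0.817, 0.003], [0.817, 0.577, 0.0], [-0.001, 0.002, -1.0]]
wrist_force: [-0.4, -0.7, 0.1]
grip_width: 1.001
gripper_force: 0.0
t 6.5 tcp [0.4689 0.0167 0.2259] yawY 35.23 grip 1.0009432915745622 0.0 F [-0.1 -0.7 -0.5]
[316. 174.] 3168 [array([468.4,  16.8]), array([29.8, 98.6]), np.float64(35.0)] [148.  90.  53.]
t 6.55 tcp [0.4685 0.0167 0.2251] yawY 35.24 grip 1.0009605797399266 0.0 F [-0.3 -0.  -0.9]
[368. 170.] 23480 [array([505.5,  42.1]), array([229.9, 119.8]), np.float64(35.3)] [188. 192. 191.]
```

View pics/lb3.png

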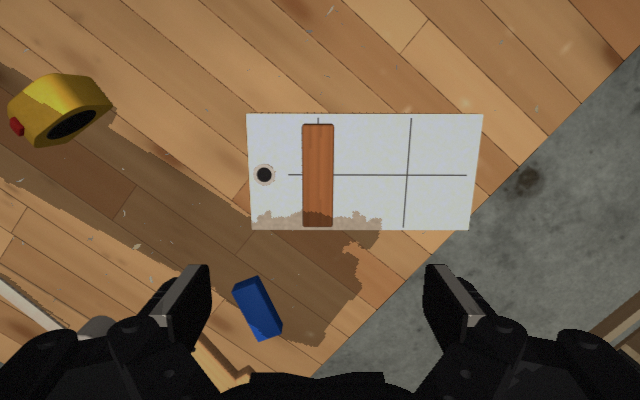

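The batten lies square on the near cross line, under 1 mm off; in the picture it is at (318,175) and the free cross line at (408,173). Next is the short bearer.

```bash
python3 -m inch '[[[0,30,7,0,0],[0,45,11,0,0],[0,45,11,0,0],[0,45,11,0,0],[0,45,11,0,0]]]' |tail -6; python3 -m inch '[[[0,35,9,0,0],[0,20,5.7,0,0.08],[0,0,0,0,0.08],[0,0,0,0,0],[0,0,0,0,0]]]'|tail -6; python3 see.py o .020 sb1 .06
```

```text
t: 7.05
position: [0.3878, 0.2186, 0.2246]
orientation: [[-0.577, 0.817, -0.002], [0.817, 0.577, -0.001], [0.0, -0.003, -1.0]]
wrist_force: [1.0, -0.1, -0.1]
grip_width: 0.999
gripper_force: 0.0
t: 7.55
position: [0.3693, 0.2706, 0.2251]
orientation: [[-0.441, 0.897, -0.002], [0.897, 0.441, -0.001], [-0.0, -0.002, -1.0]]
wrist_force: [-0.9, -0.1, 0.2]
grip_width: 1.002
gripper_force: 0.0
t 7.6 tcp [0.3695 0.2705 0.2254] yawY 26.13 grip 0.9996185886681516 0.0 F [ 0.4 -0.9  0.3]
[319. 172.] 2128 [array([369.1, 272.6]), array([29.5, 69.2]), np.float64(25.7)] [116.  71.  49.]
```

```bash
python3 -m inch '[[[0,2.1,0.6,45,0.007],[0,0,0,50,0],[0,0,0,50,0],[0,0,0,45,0],[0,0,0,25,0]]]' 40 |tail -6&& python3 -m inch '[[[0,0,0,6,0],[0,0,0,0,0],[1,0,0,0,0],[1,0,0,0,0],[1,0,0,0,0]]]' && python3 -m inch '[[[1,0,0,0,0],[1,0,0,0,0],[1,0,0,0,0],[1,0,0,0,0]]]'
```

```text
t: 8.1
position: [0.3675, 0.2709, 0.0075]
orientation: [[-0.433, 0.901, -0.004], [0.901, 0.433, -0.003], [-0.001, -0.005, -1.0]]
wrist_force: [0.4, 0.7, 0.1]
grip_width: 1.001
gripper_force: 0.0
t: 8.6
position: [0.3704, 0.2739, 0.0067]
orientation: [[-0.433, 0.901, 0.002], [0.901, 0.433, 0.002], [0.001, 0.003, -1.0]]
wrist_force: [0.7, -0.9, -0.7]
grip_width: 0.513
gripper_force: 0.0
t: 9.0
position: [0.3702, 0.2738, 0.0064]
orientation: [[-0.433, 0.901, 0.002], [0.901, 0.433, 0.001], [0.0, 0.002, -1.0]]
wrist_force: [-0.7, -0.4, 7.3]
grip_width: 0.339
gripper_force: 40.9
```

```bash
python3 -m inch '[[[1,0,0,-30,0],[1,0,0,-40,0],[1,0,0,-30,0],[1,-30,8,0,0],[1,-45,11,0,0]]]' |tail -6&& python3 -m inch '[[[1,-45,11,0,0],[1,-45,11,0,0],[1,-45,12,0,0],[1,-30,8,0,0],[1,-19.4,5.1,0,0]]]'|tail -6 && python3 -m inch '[[[1,0,0,0,-0.082],[1,0,0,0,-0.082],[1,0,0,0,0],[1,0,0,0,0]]]'; python3 see.py o .012 sb2 .2 .52,.05
```

```text
t: 9.5
position: [0.4196, 0.2149, 0.1069]
orientation: [[-0.437, 0.899, 0.003], [0.899, 0.437, 0.002], [0.001, 0.003, -1.0]]
wrist_force: [1.2, 1.5, 0.8]
grip_width: 0.339
gripper_force: 40.1
t: 10.0
position: [0.5427, 0.0659, 0.1052]
orientation: [[-0.431, 0.902, 0.0], [0.902, 0.431, -0.0], [-0.0, 0.0, -1.0]]
wrist_force: [-0.4, 0.2, 0.2]
grip_width: 0.339
gripper_force: 40.1
t: 10.4
position: [0.5412, 0.0681, 0.1053]
orientation: [[-0.573, 0.82, -0.0], [0.82, 0.573, 0.0], [0.0, -0.0, -1.0]]
wrist_force: [-1.2, 0.0, -0.9]
grip_width: 0.339
gripper_force: 40.0
t 10.45 tcp [0.5412 0.0682 0.1053] yawY 34.98 grip 0.33577803473248913 40.04666090011597 F [ 0.6 -0.4  0.2]
[254. 189.] 38567 [array([505.8,  42.3]), array([229.6, 120. ]), np.float64(35.2)] [191. 195. 191.]
```

View pics/sb2.png

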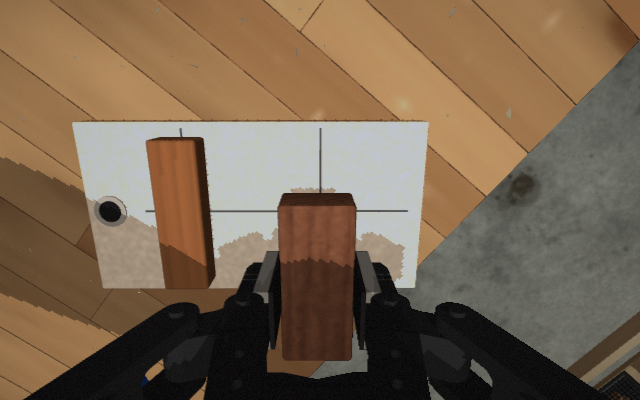

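The dark block is held over the free cross line at (320,150), with the batten at (180,210) and the hole at (110,211) on the left. Next I lower it.

```bash
python3 -m inch '[[[1,-0.3,1.1,40,-0.002],[1,0,0,30,0],[1,0,0,12,0],[1,0,0,3,0],[1,0,0,1,0]]]' && python3 -m inch '[[[1,0,0,1,0],[1,0,0,0,0],[0.4,0,0,0,0],[0.4,0,0,0,0],[0.4,0,0,0,0]]]'; python3 -m inch '[[[0.4,0,0,0,0],[0.4,0,0,-30,0],[0,0,0,-45,0],[0,0,0,-45,0],[0,0,0,-45,0]]]' |tail -6; python3 -m inch '[[[0,0,0,-45,0],[0,0,0,0,0],[0,0,0,0,0]]]' |tail -6; python3 see.py o .032 sb3 .15; python3 see.py o .012 sb3 .25
```

```text
t: 10.95
position: [0.5429, 0.0686, 0.02]
orientation: [[-0.576, 0.817, 0.001], [0.817, 0.576, 0.0], [-0.0, 0.001, -1.0]]
wrist_force: [0.6, -0.6, 0.3]
grip_width: 0.341
gripper_force: 40.1
t: 11.45
position: [0.5426, 0.0684, 0.0187]
orientation: [[-0.576, 0.817, 0.001], [0.817, 0.576, 0.0], [-0.0, 0.001, -1.0]]
wrist_force: [0.2, 0.3, -0.1]
grip_width: 0.601
gripper_force: 0.0
t: 11.95
position: [0.542, 0.0684, 0.185]
orientation: [[-0.576, 0.817, -0.0], [0.817, 0.576, -0.0], [0.0, -0.0, -1.0]]
wrist_force: [0.5, -0.0, -0.2]
grip_width: 1.0
gripper_force: 0.0
t: 12.25
position: [0.5431, 0.0685, 0.2294]
orientation: [[-0.576, 0.817, 0.003], [0.817, 0.576, 0.0], [-0.001, 0.002, -1.0]]
wrist_force: [-0.4, 0.1, -1.1]
grip_width: 0.999
gripper_force: 0.0
t 12.3 tcp [0.5423 0.0684 0.2278] yawY 35.18 grip 1.001409180103839 0.0 F [ 0.2 -0.7  0.4]
[224. 174.] 3236 [array([469.4,  17. ]), array([30.8, 99. ]), np.float64(35.2)] [153.  94.  54.]
[316. 176.] 2187 [array([542.2,  67.3]), array([29.4, 69.9]), np.float64(35.9)] [117.  72.  50.]
t 12.35 tcp [0.5419 0.0684 0.2269] yawY 35.18 grip 0.9989510093049268 0.0 F [-1.2  0.9  0.1]
[277. 169.] 20704 [array([505.8,  42.4]), array([229.7, 119.3]), np.float64(35.2)] [194. 199. 197.]
```

```bash
python3 - <<'E'
from h import *
s=sense(); print(s['joint_positions'])
R=np.array(s['orientation']); print(R[:2,:2].T@(np.array([.552,-.263])-s['position'][:2])*1000)
E
```

```text
[ 7.19076202e+00  9.61592494e+00 -2.62145753e-03  8.04993214e+01
  1.36282254e-03  6.20098111e+01]
[-276.68290062 -182.63731866]
```

```bash
python3 -m inch '[[[0,-30,-20,0,0],[0,-36,-24,0,0],[0,-36,-24,0,0],[0,-36,-24,0,0],[0,-36,-24,0,0]]]' |tail -6; python3 -m inch '[[[0,-36,-24,0,0],[0,-36,-24,0,0],[0,-30.7,-18.6,0,-0.1],[0,0,0,0,-0.13],[0,0,0,0,-0.13]]]'|tail -6;python3 -m inch '[[[0,0,0,0,-0.13],[0,0,0,0,-0.13],[0,0,0,0,0],[0,0,0,0,0]]]'|tail -6; python3 see.py o .018 pd1 .12
```

```text
t: 12.85
position: [0.5468, -0.142, 0.2261]
orientation: [[-0.576, 0.817, -0.003], [0.817, 0.576, 0.001], [0.003, -0.002, -1.0]]
wrist_force: [0.9, 0.1, 0.3]
grip_width: 1.001
gripper_force: 0.0
t: 13.35
position: [0.5516, -0.2641, 0.2254]
orientation: [[-0.829, 0.56, -0.004], [0.56, 0.829, 0.002], [0.004, -0.001, -1.0]]
wrist_force: [-0.3, 0.0, -0.6]
grip_width: 1.0
gripper_force: 0.0
t: 13.75
position: [0.5521, -0.2627, 0.2268]
orientation: [[-0.943, 0.333, -0.002], [0.333, 0.943, 0.001], [0.003, 0.0, -1.0]]
wrist_force: [0.0, -0.7, -0.4]
grip_width: 0.998
gripper_force: 0.0
t 13.8 tcp [ 0.5522 -0.2627  0.2271] yawY 70.56 grip 1.0008998324791982 0.0 F [-0.1 -0.9  0.5]
[316. 168.] 7070 [array([ 536.5, -257.8]), array([ 59.6, 158.5]), np.float64(70.2)] [215. 175. 113.]
[406. 107.] 1141 [array([ 515.7, -158.4]), array([31.7, 39.5]), np.float64(57.8)] [ 46.  91. 177.]
```

View pics/pd1.png

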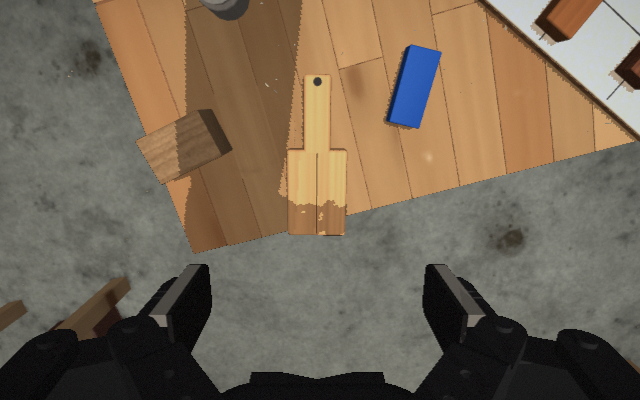

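The paddle lies at (317,160), blade toward the bottom of the picture (glue line at (317,190)) and handle hole at (317,82). The blue decoy (413,87) and the cube (185,145) are clear of the fingers.

```bash
python3 -m inch '[[[0,1.4,-0.7,45,0.006],[0,0,0,50,0],[0,0,0,50,0],[0,0,0,45,0],[0,0,0,25,0]]]' 40 |tail -6&& python3 -m inch '[[[0,0,0,10,0],[0,0,0,4,0],[1,0,0,0,0],[1,0,0,0,0],[1,0,0,0,0]]]' && python3 -m inch '[[[1,0,0,0,0],[1,0,0,0,0],[1,0,0,0,0]]]'
```

```text
t: 14.3
position: [0.5485, -0.2618, 0.0088]
orientation: [[-0.941, 0.338, -0.005], [0.338, 0.941, 0.002], [0.006, 0.001, -1.0]]
wrist_force: [-0.4, 0.3, -0.2]
grip_width: 1.001
gripper_force: 0.0
t: 14.8
position: [0.5524, -0.2638, 0.0014]
orientation: [[-0.942, 0.336, 0.003], [0.336, 0.942, -0.002], [-0.004, -0.0, -1.0]]
wrist_force: [-1.9, -0.8, 3.8]
grip_width: 0.691
gripper_force: 44.5
t: 15.1
position: [0.5524, -0.2638, 0.0014]
orientation: [[-0.942, 0.336, 0.003], [0.336, 0.942, -0.002], [-0.004, -0.0, -1.0]]
wrist_force: [-0.5, 0.6, 6.7]
grip_width: 0.69
gripper_force: 44.7
```

```bash
python3 -m inch '[[[1,0,0,-15,0],[1,0,0,-35,0],[1,0,0,-40,0],[1,0,0,-35,0],[1,0,0,-15,0]]]' |tail -6; python3 -m inch '[[[1,0,0,0,0.1],[1,0,0,0,0.145],[1,0,0,0,0.145],[1,0,0,0,0.145],[1,0,0,0,0.145]]]'|tail -6;python3 -m inch '[[[1,0,0,0,0.145],[1,0,0,0,0.145],[1,0,0,0,0.145],[1,0,0,0,0.145],[1,0,0,0,0.145]]]'|tail -6; python3 -m inch '[[[1,0,0,0,0.145],[1,0,0,0,0.145],[1,0,0,0,0.145],[1,0,0,0,0.145],[1,0,0,0,0.145]]]'|tail -6; python3 -m inch '[[[1,0,0,0,0.055],[1,0,0,0,0],[1,0,0,0,0]]]'
python3 - <<'E'
from h import *
s=sense(); R=np.array(s['orientation']); print(s['joint_positions'],R[:2,:2].T@(np.array([.4837,.0267])-s['position'][:2])*1000, np.degrees(np.arctan2(R[1,1],R[0,1])))
E
```

```text
t: 15.6
position: [0.5525, -0.2638, 0.144]
orientation: [[-0.942, 0.336, 0.005], [0.336, 0.942, -0.003], [-0.006, -0.001, -1.0]]
wrist_force: [0.5, -0.3, -1.9]
grip_width: 0.692
gripper_force: 44.0
t: 16.1
position: [0.551, -0.2631, 0.1397]
orientation: [[-0.516, 0.857, 0.0], [0.857, 0.516, -0.0], [-0.0, 0.0, -1.0]]
wrist_force: [0.5, -0.4, -0.9]
grip_width: 0.688
gripper_force: 43.9
t: 16.6
position: [0.551, -0.2631, 0.1397]
orientation: [[0.182, 0.983, 0.0], [0.983, -0.182, -0.0], [-0.0, 0.0, -1.0]]
wrist_force: [-0.3, 0.1, -0.6]
grip_width: 0.691
gripper_force: 43.9
t: 17.1
position: [0.551, -0.2631, 0.1397]
orientation: [[0.788, 0.615, 0.0], [0.615, -0.788, -0.0], [0.0, 0.0, -1.0]]
wrist_force: [0.0, -0.7, -1.5]
grip_width: 0.687
gripper_force: 43.9
t: 17.4
position: [0.551, -0.2631, 0.1395]
orientation: [[0.817, 0.577, 0.0], [0.577, -0.817, -0.0], [0.0, 0.0, -1.0]]
wrist_force: [0.1, 0.3, -1.2]
grip_width: 0.691
gripper_force: 43.9
[-2.55257932e+01  1.72209209e+01 -1.30896866e+00  7.14577109e+01
  4.27473329e-04  1.19224641e+02] [ 112.28874158 -275.54481185] -54.75043427369518
```

```bash
python3 -m inch '[[[1,8,-20,0,0],[1,14,-34,0,0],[1,16,-40,0,0],[1,16,-40,0,0],[1,16,-40,0,0]]]' |tail -6; python3 -m inch '[[[1,16,-40,0,0],[1,14,-34,0,0],[1,8,-20,0,0],[1,4.3,-7.5,0,0],[1,0,0,0,0]]]'|tail -6; python3 -m inch '[[[1,0,0,0,0],[1,0,0,0,0]]]'; python3 see.py o .12 pd2 .1
python3 - <<'E'
from h import *
im,d,c,R,o=cam('side'); save('pd2s',cv2.resize(im[100:270,230:430],None,fx=3,fy=3))
E
```

```text
t: 17.9
position: [0.5074, -0.0792, 0.1395]
orientation: [[0.817, 0.576, 0.0], [0.576, -0.817, 0.0], [0.0, 0.0, -1.0]]
wrist_force: [0.7, 0.7, -1.1]
grip_width: 0.691
gripper_force: 43.9
t: 18.4
position: [0.4843, 0.0274, 0.1396]
orientation: [[0.816, 0.578, 0.001], [0.578, -0.816, -0.0], [0.0, 0.001, -1.0]]
wrist_force: [0.4, -1.1, -0.8]
grip_width: 0.691
gripper_force: 43.9
t: 18.6
position: [0.4845, 0.0258, 0.1392]
orientation: [[0.818, 0.575, -0.0], [0.575, -0.818, -0.0], [-0.0, 0.0, -1.0]]
wrist_force: [0.2, -0.3, 0.1]
grip_width: 0.69
gripper_force: 43.9
t 18.65 tcp [0.4844 0.0258 0.1392] yawY -54.91 grip 0.6881770347928887 43.93927574157715 F [ 0.4 -0.  -1.3]
```

View pics/pd2.png

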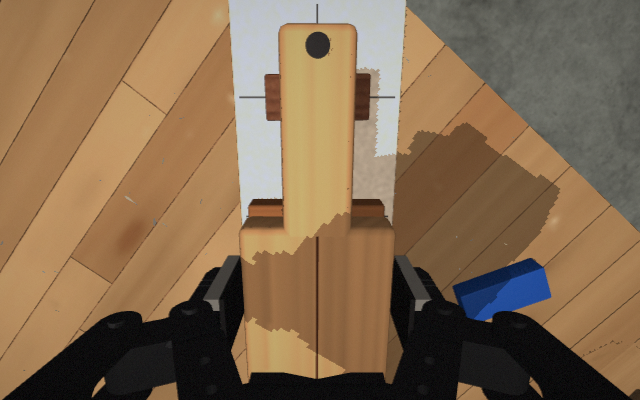

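View pics/pd2s.png

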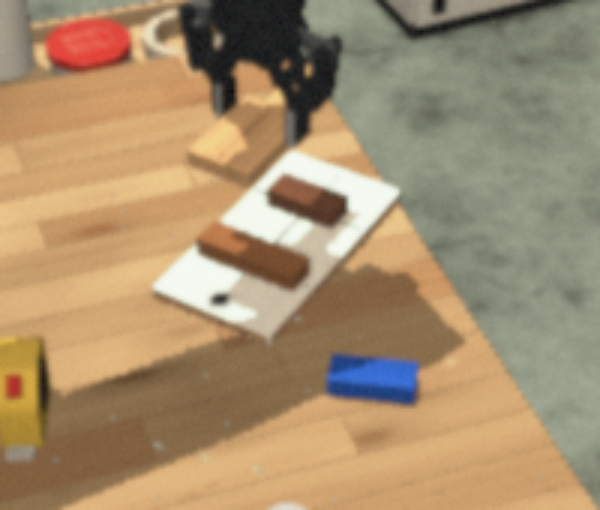

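The paddle is held over the bearers. The handle (hole at (317,45)) covers the short bearer at (317,97), the blade is toward the camera bottom, and the pencil line continues along the handle axis. I'll check its tilt and reach before lowering.

```bash
python3 - <<'E'
from h import *
im,d,c,R,o=cam('wrist'); P=cloud(d,c,R,o); s=sense()
v,u=np.mgrid[:400,:640]
m=(d>0)&(P[...,2]>.1)&(u>245)&(u<390)&(v>20)&(v<365)
m=cv2.morphologyEx(m.astype(np.uint8),cv2.MORPH_OPEN,np.ones((5,5)))>0
q=P[m]; a=np.radians(215.2); bx=np.array([np.cos(a),np.sin(a)]); by=np.array([-bx[1],bx[0]])
l=(q[:,:2]-[.5058,.0423]); X=l@bx*1e3; Y=l@by*1e3
co=np.linalg.lstsq(np.c_[X,Y,np.ones(len(X))],q[:,2]*1e3,rcond=None)[0]; print('slope',co, s['position'])
print('X min (handle end, want -70)',X.min(), np.percentile(X,1))
for lo,hi in((-65,-40),(-40,-10),(8,25)):
    t=Y[(X>lo)&(X<hi)]; print(lo,hi,np.percentile(t,[1,99]).round(1))
E
```

```text
slope [-5.98066876e-04 -7.43309912e-04  1.56084901e+02] [0.48433478 0.02593089 0.13917809]
X min (handle end, want -70) -67.34938095075374 -65.34745380309394
-65 -40 [-12.   13.3]
-40 -10 [-12.1  13.2]
8 25 [-26.1  27.9]
```

```bash
python3 -m inch '[[[1,1,-0.7,30,0],[1,0,0,40,0],[1,0,0,22,0],[1,0,0,8,0],[1,0,0,3,0]]]' |tail -6;  python3 -m inch '[[[1,0,0,1,0],[1,0,0,1,0],[1,0,0,1,0],[1,0,0,0,0],[1,0,0,0,0]]]'
```

```text
t: 19.25
position: [0.4843, 0.0275, 0.0358]
orientation: [[0.818, 0.575, -0.001], [0.575, -0.818, -0.0], [-0.001, -0.001, -1.0]]
wrist_force: [0.4, 0.3, -1.0]
grip_width: 0.688
gripper_force: 43.9
t: 19.75
position: [0.4848, 0.0279, 0.0337]
orientation: [[0.817, 0.576, 0.001], [0.576, -0.817, 0.0], [0.001, 0.0, -1.0]]
wrist_force: [-0.6, -0.3, -1.2]
grip_width: 0.693
gripper_force: 43.9
```

```bash
python3 -m inch '[[[1,0,0,0.5,0],[1,0,0,0,0],[0.2,0,0,0,0],[0.1,0,0,0,0],[0,0,0,0,0]]]' |tail -6;  python3 -m inch '[[[0,0,0,0,0],[0,0,0,-20,0],[0,0,0,-45,0],[0,0,0,-45,0],[0,0,0,-45,0]]]'|tail -6; python3 -m inch '[[[0,0,0,-45,0],[0,0,0,0,0],[0,0,0,0,0]]]'; python3 see.py o .050 pd3 .12; python3 see.py o .012 pd3 .25
python3 - <<'E'
from h import *
s=sense(); R=np.array(s['orientation']); print(R[:2,:2].T@(np.array([.371,-.284])-s['position'][:2])*1000,s['joint_positions'])
E
```

```text
t: 20.25
position: [0.4845, 0.0279, 0.0327]
orientation: [[0.817, 0.576, -0.0], [0.576, -0.817, -0.0], [-0.0, -0.0, -1.0]]
wrist_force: [0.3, 1.3, -1.0]
grip_width: 0.998
gripper_force: 0.0
t: 20.75
position: [0.4841, 0.0279, 0.1893]
orientation: [[0.817, 0.576, -0.001], [0.576, -0.817, -0.0], [-0.0, -0.0, -1.0]]
wrist_force: [1.1, -0.0, 0.5]
grip_width: 1.004
gripper_force: 0.0
t: 21.05
position: [0.4853, 0.0279, 0.2338]
orientation: [[0.817, 0.576, 0.003], [0.576, -0.817, 0.0], [0.002, 0.001, -1.0]]
wrist_force: [-0.2, 0.8, -0.3]
grip_width: 1.004
gripper_force: 0.0
t 21.1 tcp [0.4845 0.0279 0.2324] yawY -54.83 grip 0.9988888260374919 0.0 F [ 0.4  0.1 -0.5]
[316. 173.] 8074 [array([496.2,  37.3]), array([157.3,  59.5]), np.float64(35.1)] [190. 154.  99.]
t 21.15 tcp [0.484  0.0279 0.2316] yawY -54.83 grip 0.9965965932845297 0.0 F [-0.1  0.3 -0.5]
[319. 110.] 16746 [array([506.3,  42.4]), array([228.9, 120.1]), np.float64(35.1)] [188. 193. 196.]
[456. 238.] 338 [array([ 510.6, -136.4]), array([ 7.3, 69.8]), np.float64(57.3)] [12. 29. 61.]
[-272.04995897  189.83541061] [ 3.29666698e+00  2.94707573e+00 -6.93223651e+00  8.02283213e+01
 -2.85906885e-04  1.48127726e+02]
```

View pics/pd3.png

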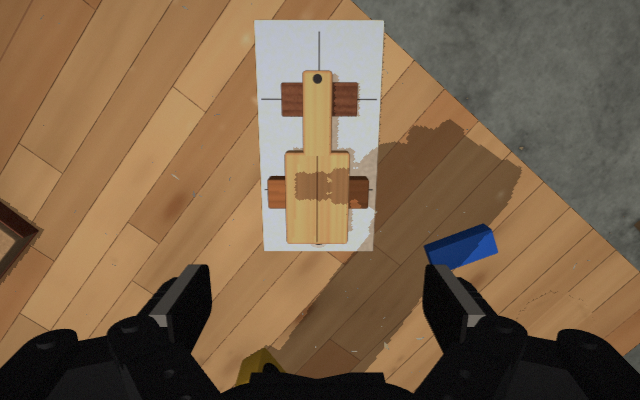

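The paddle rests on both bearers: handle over the short one at (318,98), blade over the long one at (318,192), all on the pencil line within about 1.5 mm. Next is the weight.

```bash
python3 -m inch '[[[0,-24,17,0,0],[0,-36,25,0,0],[0,-36,25,0,0],[0,-36,25,0,0],[0,-36,25,0,0]]]' |tail -6; python3 -m inch '[[[0,-36,25,0,0],[0,-36,25,0,0],[0,-24,17,0,0],[0,-8,5.8,0,0],[0,0,0,0,0]]]'|tail -6;python3 -m inch '[[[0,0,0,0,0],[0,0,0,0,0]]]'|tail -6; python3 see.py o .050 w1 .06
```

```text
t: 21.65
position: [0.413, -0.1655, 0.231]
orientation: [[0.817, 0.576, -0.003], [0.576, -0.817, 0.001], [-0.002, -0.003, -1.0]]
wrist_force: [0.6, -0.0, 0.1]
grip_width: 1.004
gripper_force: 0.0
t: 22.15
position: [0.3707, -0.2843, 0.2313]
orientation: [[0.819, 0.574, -0.002], [0.574, -0.819, 0.002], [-0.001, -0.003, -1.0]]
wrist_force: [0.3, -0.0, 0.4]
grip_width: 0.998
gripper_force: 0.0
t: 22.35
position: [0.3719, -0.2827, 0.2325]
orientation: [[0.816, 0.577, -0.0], [0.577, -0.816, 0.001], [0.0, -0.001, -1.0]]
wrist_force: [-0.5, -0.0, -0.7]
grip_width: 1.0
gripper_force: 0.0
t 22.4 tcp [ 0.372  -0.2827  0.2327] yawY -54.72 grip 1.0014455548914534 0.0 F [ 0.3 -0.5  0. ]
[319. 181.] 1055 [array([ 370.8, -284.9]), array([33.1, 33.4]), np.float64(35.4)] [137. 128. 119.]
```

View pics/w1.png

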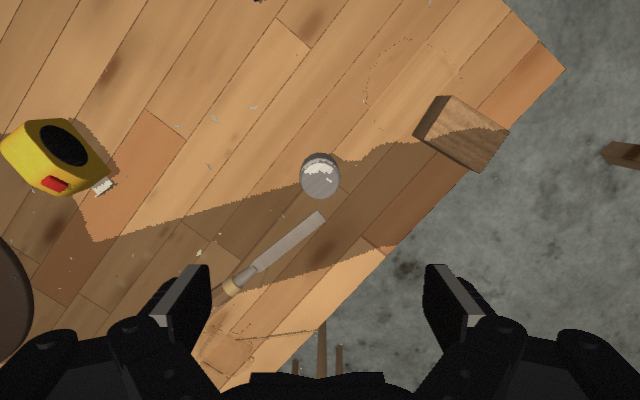

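The weight stands at (320,176). The chisel blade at (290,240) lies clear of where the fingers come down at left and right.

```bash
python3 -m inch '[[[0,-2.2,1.1,45,0],[0,0,0,50,0],[0,0,0,50,0],[0,0,0,45,0],[0,0,0,25,0]]]' 60 |tail -6&& python3 -m inch '[[[0,0,0,7,0],[0,0,0,0,0],[1,0,0,0,0],[1,0,0,0,0],[1,0,0,0,0]]]' && python3 -m inch '[[[1,0,0,0,0],[1,0,0,0,0],[1,0,0,0,0]]]'
```

```text
t: 22.9
position: [0.369, -0.2836, 0.0144]
orientation: [[0.816, 0.578, -0.003], [0.578, -0.816, 0.003], [-0.001, -0.004, -1.0]]
wrist_force: [0.3, 0.3, 0.6]
grip_width: 0.999
gripper_force: 0.0
t: 23.4
position: [0.3713, -0.2867, 0.0123]
orientation: [[0.817, 0.576, 0.002], [0.576, -0.817, -0.002], [0.001, 0.003, -1.0]]
wrist_force: [0.2, -0.6, -0.3]
grip_width: 0.515
gripper_force: 0.0
t: 23.7
position: [0.3713, -0.2867, 0.0124]
orientation: [[0.818, 0.576, 0.002], [0.576, -0.818, -0.001], [0.001, 0.002, -1.0]]
wrist_force: [-0.9, 0.7, 7.7]
grip_width: 0.447
gripper_force: 60.1
```

```bash
python3 -m inch '[[[1,0,0,-15,0],[1,0,0,-40,0],[1,0,0,-45,0],[1,0,0,-35,0],[1,0,0,-15,0]]]' |tail -6; python3 -m inch '[[[1,15,-12,0,0],[1,30,-23,0,0],[1,36,-27,0,0],[1,36,-27,0,0],[1,36,-27,0,0]]]' |tail -6; python3 -m inch '[[[1,36,-27,0,0],[1,33,-26,0,0],[1,20,-15,0,0],[1,10,-8,0,0],[1,1.3,-0.9,0,0]]]'|tail -6;python3 -m inch '[[[1,0,0,0,0],[1,0,0,0,0]]]'
python3 - <<'E'
from h import *
s=sense(); R=np.array(s['orientation']); print(R[:2,:2].T@(np.array([.4673,.0167])-s['position'][:2])*1000,s['position'],np.degrees(np.arctan2(R[1,1],R[0,1])))
im,d,c,R,o=cam('wrist'); save('w2',im)
E
```

```text
t: 24.2
position: [0.3713, -0.2869, 0.1646]
orientation: [[0.818, 0.576, 0.004], [0.576, -0.818, -0.003], [0.001, 0.005, -1.0]]
wrist_force: [-0.0, -1.0, -4.9]
grip_width: 0.445
gripper_force: 62.2
t: 24.7
position: [0.4284, -0.1016, 0.1607]
orientation: [[0.818, 0.575, -0.0], [0.575, -0.818, 0.0], [-0.0, -0.0, -1.0]]
wrist_force: [1.7, 0.5, -4.7]
grip_width: 0.45
gripper_force: 62.1
t: 25.2
position: [0.4662, 0.0185, 0.1605]
orientation: [[0.816, 0.578, -0.001], [0.578, -0.816, -0.0], [-0.001, -0.0, -1.0]]
wrist_force: [-0.9, 0.6, -3.5]
grip_width: 0.445
gripper_force: 62.1
t: 25.4
position: [0.4659, 0.0165, 0.1607]
orientation: [[0.818, 0.575, -0.001], [0.575, -0.818, -0.0], [-0.001, 0.0, -1.0]]
wrist_force: [0.2, -0.3, -4.2]
grip_width: 0.444
gripper_force: 62.1
[1.23098117 0.60916515] [0.46594256 0.01649082 0.16071541] -54.91064569179261
```

View pics/w2.png

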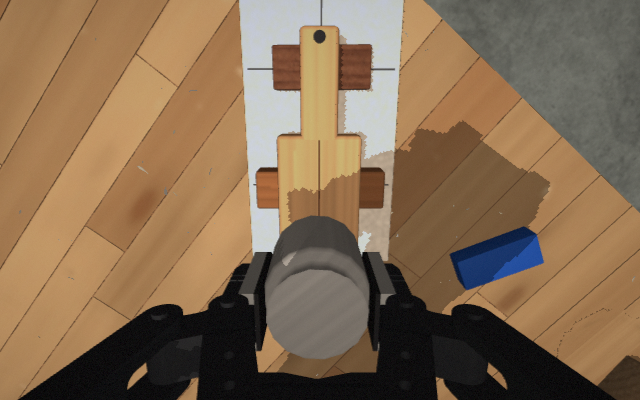

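The weight hangs upright over the blade (about (317,290)), and the assembly below is undisturbed. Next I lower it gently.

```bash
python3 -m inch '[[[1,1.2,0.6,25,0],[1,0,0,35,0],[1,0,0,22,0],[1,0,0,9,0],[1,0,0,3,0]]]' |tail -6;  python3 -m inch '[[[1,0,0,1,0],[1,0,0,1,0],[1,0,0,1,0],[1,0,0,0.5,0],[1,0,0,0,0]]]'
```

```text
t: 25.95
position: [0.467, 0.017, 0.0662]
orientation: [[0.818, 0.575, -0.002], [0.575, -0.818, -0.0], [-0.001, -0.001, -1.0]]
wrist_force: [0.1, 0.2, -4.0]
grip_width: 0.448
gripper_force: 62.0
t: 26.45
position: [0.4679, 0.0178, 0.0636]
orientation: [[0.817, 0.576, 0.001], [0.576, -0.817, 0.0], [0.0, 0.0, -1.0]]
wrist_force: [0.7, -0.9, -4.3]
grip_width: 0.446
gripper_force: 62.0
```

```bash
python3 -m inch '[[[1,0,0,0.5,0],[1,0,0,0.4,0],[1,0,0,0.3,0],[1,0,0,0,0],[1,0,0,0,0]]]'
```

```text
t: 26.95
position: [0.4677, 0.0178, 0.0624]
orientation: [[0.817, 0.576, 0.0], [0.576, -0.817, 0.0], [0.0, 0.0, -1.0]]
wrist_force: [-2.0, 0.3, 0.7]
grip_width: 0.444
gripper_force: 62.6
```

```bash
python3 -m inch '[[[0.5,0,0,0,0],[0.4,0,0,0,0],[0.2,0,0,0,0],[0,0,0,0,0],[0,0,0,0,0]]]'|tail -6;  python3 -m inch '[[[0,0,0,-20,0],[0,0,0,-45,0],[0,0,0,-45,0],[0,0,0,-45,0],[0,0,0,-20,0]]]'|tail -6; python3 -m inch '[[[0,-20,0,0,0],[0,-30,0,0,0],[0,0,0,0,0],[0,0,0,0,0]]]'|tail -6; python3 see.py o .1 w3 .06 .468,.017;  python3 see.py o .050 w3 .12 .49,.035
python3 - <<'E'
from h import *
for n in('scene','side'):
    im,d,c,R,o=cam(n); P=cloud(d,c,R,o)
    for lo,hi,xy in((.09,.115,(.468,.017)),(.042,.058,(.49,.035)),(.04,.06,(.48,-.37))):
        m=(d>0)&(P[...,2]>lo)&(P[...,2]<hi)&(np.linalg.norm(P[...,:2]-xy,axis=-1)<.1); q=P[m]
        if len(q)>20: print(n,[np.round(x,1) for x in cv2.minAreaRect((q[:,:2]*1000).astype(np.float32))],np.percentile(q[:,2],90))
save('final',cv2.resize(im[100:300,230:450],None,fx=2.7,fy=2.7))
E
```

```text
t: 27.45
position: [0.4678, 0.0177, 0.0622]
orientation: [[0.817, 0.576, 0.0], [0.576, -0.817, 0.0], [0.0, 0.0, -1.0]]
wrist_force: [0.4, -0.6, -0.9]
grip_width: 1.0
gripper_force: 0.0
t: 27.95
position: [0.4689, 0.0178, 0.2415]
orientation: [[0.817, 0.576, 0.006], [0.576, -0.817, 0.0], [0.005, 0.003, -1.0]]
wrist_force: [0.2, 0.1, -1.1]
grip_width: 1.0
gripper_force: 0.0
t: 28.35
position: [0.4269, -0.0112, 0.2374]
orientation: [[0.818, 0.575, 0.001], [0.575, -0.818, 0.0], [0.001, 0.0, -1.0]]
wrist_force: [0.3, 0.3, -0.1]
grip_width: 0.998
gripper_force: 0.0
t 28.4 tcp [ 0.4272 -0.011   0.2372] yawY -54.85 grip 0.9987172895265568 0.0 F [ 0.3 -1.5 -0.1]
[316. 126.] 1623 [array([467.7,  19.1]), array([33.6, 33.7]), np.float64(35.2)] [192. 184. 170.]
t 28.45 tcp [ 0.4273 -0.0109  0.2371] yawY -54.83 grip 0.9999818733048954 0.0 F [-0.7  0.9 -0.5]
[318.  93.] 6968 [array([489.7,  32.8]), array([144.3,  59.5]), np.float64(35.1)] [188. 155. 100.]
scene [array([468. ,  20.8]), array([35.8, 36.3]), np.float64(76.5)] 0.10204347538707007
scene [array([495.2,  37.2]), array([157.7,  63.4]), np.float64(33.9)] 0.05304895667200987
scene [array([ 481.2, -367.2]), array([46. , 66.6]), np.float64(5.4)] 0.048098287729295724
side [array([468. ,  17.4]), array([34. , 32.4]), np.float64(56.3)] 0.09952051217470631
side [array([495.4,  34.3]), array([162.4,  61.2]), np.float64(34.7)] 0.05080662623191197
side [array([ 480.7, -371.8]), array([46.6, 67.2]), np.float64(6.8)] 0.045535084917731505
```

View pics/final.png

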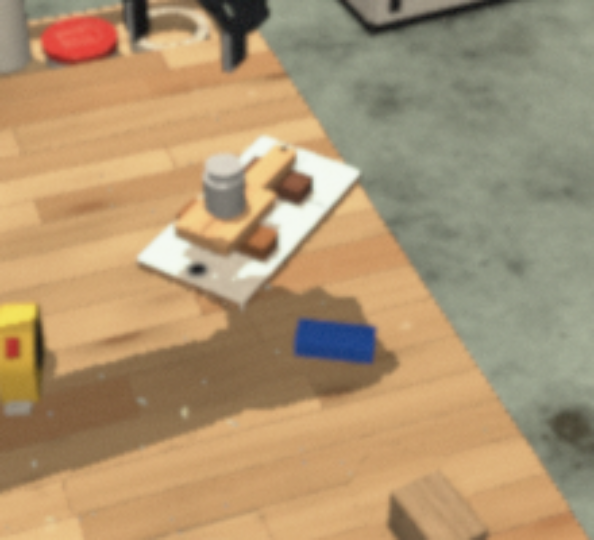

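View pics/w3.png

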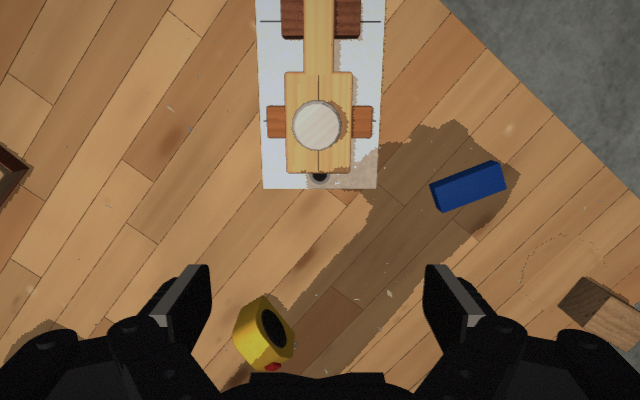

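The weight stands upright on the middle of the blade (wrist (317,126), side (224,187)), about 1–2 mm off centre. The paddle is on both bearers, the cube has not moved, and the arm is clear, so I'm handing in.

```bash
python3 -c "
from plant import bot; print(bot.hand_in())"
```

```text
the job is handed in; nothing more can be done
None
```

The job is handed in at about 28.5 s: both bearers are on their cross lines, the paddle lies level on them, the weight stands upright on the middle of the blade (about 1–2 mm off in the last images), and the wooden block was not touched.

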